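Draw-gauge check at the clean-room inspection bench

TASK

Check the spring draw gauge. First push the small steel sample box that stands before it well clear of the slide's path, then raise the hinged clear cover by its tongue to nearly upright, short of its stop, and let go to see that it stays; only then draw the slide's cross bar out until its pointer lines up with the marker, without over-pulling, hold it there for two seconds and ease it gently all the way home. Leave the cover up, the marker where it is set and everything else on the bench undisturbed.

Things in the scene. Friction and masses are not known exactly. Their poses are not given: they have to be found in the camera images.
- gauge: Fixed draw gauge: dark steel base plate 230 x 140 mm, 14 mm thick, with an aluminium spring housing (110 x 52 mm, 50 mm high; with the tube on it 58 mm) on it. Origin on the table under the base (base spans x -90 to +140 mm, y -70 to +70 mm; housing x +15 to +125 mm, y -26 to +26 mm), z up. Its slide is drawn towards its own -x; the cover's hinge is at its +x end. Its place and yaw vary.
- slide (a joint): Draw length of the slide, m: 0 fully home, grows as it is drawn to the gauge's -x, stop at 0.12. A spring pulls it home with about 2.5 N at 0 plus 1 N per 10 mm; strongly damped, but let go more than about 20 mm out it shoots home at over 0.2 m/s (0.5 m/s from the mark), which is too fast.
- slide_bar (a point): Centre of the slide's steel cross bar: 12 mm thick along the gauge's x, 80 mm long along its y, spanning 16 to 50 mm above the table. At home it lies at x = -50 mm, y = 0 in the gauge's frame. Two rods, 8 mm thick, 30 mm above the table, run from it to +x at y = +34 and -34 mm. Axes as the gauge's.
- slide_window (a point): Middle of the open window (with the slide home) between cross bar, rods and spring housing, at the top of the base plate: 60 mm wide in the gauge's y, 59 mm long in x, longer as the slide is drawn. Shut fingers let down into it from above can hook the bar from its +x side and draw it. Fixed to the gauge: x = -14 mm.
- slide_pointer (a point): Tip of the small dark pointer fin (4 mm thick, top 44 mm above the table) on the slide's rod at the gauge's -y side; it travels with the slide.
- marker (a joint): Setting of the marker, m: the draw length at which pointer and marker line up. It slides stiffly; it is not to be moved.
- marker_tip (a point): Tip of the marker fin (4 mm thick, 28 mm tall on a 12 mm black foot) beside the white scale strip on the gauge's -y side, next to the pointer's path. Axes as the gauge's; in line means the pointer has the same x in the gauge's frame.
- cover (a joint): Angle of the cover, rad: 0 shut, grows as its tongue end rises, stop at 1.95. A friction hinge: it stays at any angle where it is left; lifting takes about 3 to 5 N at the tongue.
- cover_tongue (a point): Middle of the white tongue on the cover's free edge: 18 mm wide along the hinge, 22 mm thick, jutting 38 mm out from the edge (this point 22 mm out). Shut: x = -102 mm, y = 0 in the gauge's frame, 59 mm above the table; it turns with the cover, 236 mm from the hinge axis. Pinched on its two sides (along the gauge's y) it turns between the fingers as the cover rises.
- cover_hinge (a point): Middle of the cover's hinge axis (along the gauge's y), at x = +130 mm in the gauge's frame, 14 mm above the table. The cover is a clear hood with a white top frame, 210 mm long, 136 mm wide, 56 mm high; shut, it stands over the whole slide.
- sample_box_center (a point): Centre (half-way up) of the loose closed steel sample box, 44 x 56 x 32 mm high, 250 g. It stands just before the gauge, in the path of the cross bar. It is out of the way when its centre lies 70 mm or more to either side (y) of the gauge's centre line, or beyond x = -210 mm in the gauge's frame; still flat on the table.
- vial_c (a point): Bystander: amber bottle, 40 mm across, 85 mm tall; the point is at half its height.
- jar_c (a point): Bystander: white jar, 48 mm across, 60 mm tall; the point is at half its height.
- beaker_c (a point): Bystander: glass beaker, 54 mm across, 75 mm tall; the point is at half its height.
- dish_center (a point): Bystander: low clear dish, 70 mm across, 16 mm tall; the point is at half its height.
- driver_grip (a point): Bystander: screwdriver lying on the bench, 160 mm long; the point is in its handle.
- rinse_c (a point): Bystander: white bottle, 66 mm across, 150 mm tall; the point is at half its height.
- parts_tray_in (a point): Bystander: steel parts tray, 130 x 90 x 25 mm; the point is in the middle of its floor.
Things that resemble listed ones, but are neither listed nor needed, are in the scene too. What is shaped like the part that bears sample_box_center but black, green or pink is not meant.

How it is judged:
By the outcome, as a careful person would: the job done as asked, in the order asked, and still so for the second after the job is handed in, with the robot touching nothing.
It also fails if it takes over 69 s, if anything falls off the work surface, if the arm or the gripper's body presses on something with over 40 N, if the wrist force passes 120 N, or if a joint passes its speed limit or range.

ROBOT

A 7-joint arm with a two-finger parallel gripper is mounted at the origin on the work surface. World frame = base frame: x ahead of the robot, y to its left, z up, the work surface at z = 0. Lengths are in m, angles in rad, forces in N, time in s.
With the tool pointing down it reaches from about 0.425 to 0.925 m from the base axis. Payload 6.8 kg.
Tool frame: the origin (TCP) lies at the very end of the fingers, on their centre line; the grasp point (between the pads) lies 19 mm behind it; x points along the fingers, y is the direction in which the jaws open and shut, and the axes are right-handed (so a half turn about x gives the same grasp; the last joint's range is limited). The gripper opens to 85 mm and grips with 20 to 120 N. Pads are 22 mm wide; open, the fingers measure 114 mm over their backs; the gripper's body (76 mm by 85 mm) begins 54 mm behind the grasp point. The pads swing forward as they close: fully open they stand 13 mm farther back than shut.
Start: joints at [1.11, 0.477, 0.022, 1.555, -0.011, 1.109, -0.083], TCP at [0.233, -0.633, 0.231] pointing down, gripper open.
Joint ranges: [-2.96, 2.96], [-0.34, 2.1], [-1.41, 1.46], [0.24, 2.44], [-1.37, 4.51], [0.17, 1.92], [-2.96, 2.96]. Speed limits (rad/s): [2.39, 2.39, 3.14, 3.14, 3.14, 3.14, 3.14].

INTERFACE

Orientations are given as a rotation vector (axis times angle).
In Python, from bench import get_obs, grab_frame, camera_info, hand_in gives the robot as it stands.
- The arm moves only by the tool apply_moves, never from a script. Its argument "series" is text: rows parted by semicolons, each of 7 numbers parted by spaces: the turn, a rotation vector about the tool's x, y, z in rad, then the shift along the tool's x, y, z in m, then the opening, from 0 (shut) to 1 (fully open). In form: wx wy wz tx ty tz hand; .... A call has 1 to 12 rows; each row is the pose to reach, as a shift and turn from the pose commanded when the call began, along the tool's axes at that moment; what a row does not reach only later rows make up. A row lasts 1/8 s, in which the tool goes at most 62.5 mm and 10.7 degrees, less where a joint would pass 70% of its speed; a pose out of reach is approached as far as the arm can. A call with a gripper value outside its range is refused whole. The fingers move at their own pace and stop on an object; "force" is the grip in N (left out, the last holds). Time passes only in rows, so rows that repeat a pose let the fingers close. It gives the time, the measured TCP pose, the force and the opening at its end, in the units of the state.
- get_obs(): the state, without advancing time (a new reading comes with each control period).
- grab_frame(name): name is "scene" or "top"; returns the picture (400x640x3 uint8, blue, green, red); there is no depth.
- camera_info(name): a dict with "fov_y" (degrees; the focal length in pixels is half the picture's height over the tangent of half this angle, whatever the lens; pixels are square), "cx", "cy" (the principal point, pixels), "rvec" (rotation vector, rad) and "tvec" (3), from world to camera coordinates, as OpenCV has them. Camera axes: x right, y down, z forward; pixel columns grow to the right and rows downward; lengths in m; the calibration is good to about 2 mm. A picture is of the moment at which its call begins. camera_info takes no time and is no camera call.
- hand_in(): hands the job in, once; it reports no verdict.
The state is a dict: "clock": time; "joints": joint angles; "qvel": joint speeds; "tau": joint torques, N m; "tcp_pos": TCP position; "orientation": TCP orientation; "contact_force": force on the tool from outside, world axes, zero at the start; "moment": the same for the moment, N m; "grip_width": finger opening in m.
Only numpy, scipy, OpenCV 4.12 (cv2) and the standard library are available. Lean on these libraries where they do the work, as an engineer would, in place of code of your own. Each camera call takes 0.05 s, during which the arm holds its last target.

## Working session

There is one attempt and no reset: what is moved stays moved. The work goes in short steps, Python scripts to look and compute and a tool call to move; the robot and the scene stay as the last step left them, time stands still between calls to the robot, and variables do not carry over. Pictures are saved under pics/ and viewed, and the job is handed in when it is done.

Besides the shell and the picture viewer there is one more tool, called after "Request:" as name(argument=value, ...) on one line, values as JSON. apply_moves: Moves the arm, as the interface text tells. Its arguments: {"type":"object","properties":{"series":{"type":"string"},"force":{"type":"number"}},"required":["series"]}

```bash
mkdir -p pics; ls; python3 - <<'E'
from bench import *
import cv2
for n in("scene","top"):
    cv2.imwrite(f"pics/{n}0.png",grab_frame(n)); print(n,camera_info(n))
print(get_obs())
E
```

```text
pics
scene {'fov_y': 51.7240537514768, 'cx': 314.5064456709983, 'cy': 197.89657801542828, 'rvec': array([ 1.85028498,  1.90303629, -0.59842741]), 'tvec': array([ 0.10494058, -0.44743119,  1.21191617])}
top {'fov_y': 52.36135331901883, 'cx': 322.1669737372908, 'cy': 197.7072220387279, 'rvec': array([ 2.19512388, -2.20989629,  0.05156441]), 'tvec': array([-0.06188338,  0.57348129,  0.95355684])}
{'clock': 0.1, 'joints': array([ 1.10986085,  0.47773837,  0.02233299,  1.55635728, -0.01150868,
        1.10928631, -0.08308696]), 'qvel': array([ 0.0018812 , -0.00165567, -0.00016227, -0.00061577,  0.00133099,
        0.00043028, -0.00084447]), 'tau': array([ 4.30910455e-03, -5.97762680e+01,  1.61397535e+00, -2.81954241e+01,
        1.29656945e-02,  5.00483395e-03,  2.78356094e-05]), 'tcp_pos': array([ 0.23306563, -0.63291665,  0.23040672]), 'orientation': array([ 2.02965038,  0.36360361, -2.03047227]), 'contact_force': array([ 0.3966348 ,  0.61021153, -0.28359215]), 'moment': array([ 0.00160359,  0.00853794, -0.02548589]), 'grip_width': 0.08528425248976751}
```

View pics/scene0.png

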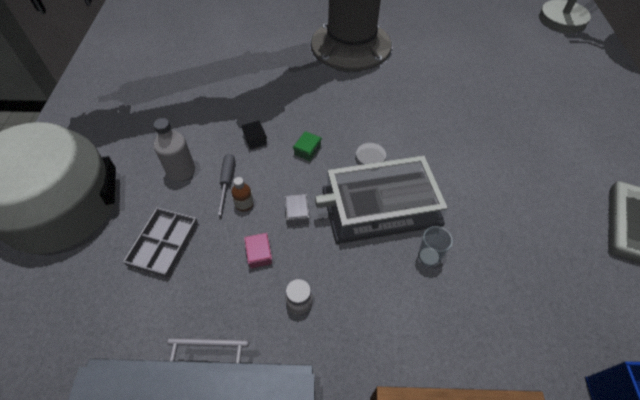

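View pics/top0.png

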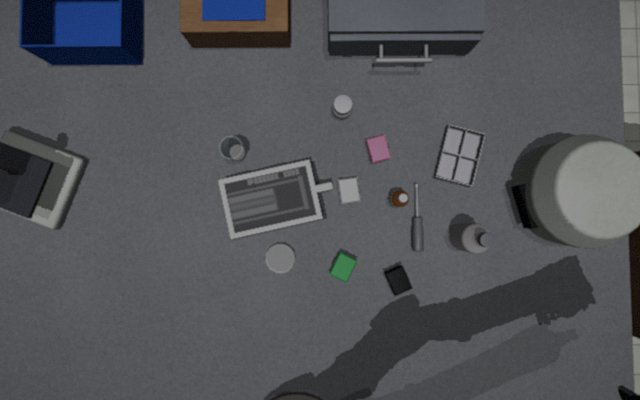

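Steel box candidates: silver (349,190 top; 297,207 scene), black (398,279), green (343,266), pink (377,149). The silver-grey one is steel and stands directly before the tongue, so it fits. I'll calibrate and enlarge it.

```bash
cat > h.py <<'E'
import numpy as np, cv2
from bench import *
from scipy.optimize import least_squares
def K(n):
    c=camera_info(n); f=200/np.tan(np.radians(c['fov_y']/2))
    return np.array([[f,0,c['cx']],[0,f,c['cy']],[0,0,1]]),c
def proj(n,P):
    k,c=K(n); p,_=cv2.projectPoints(np.atleast_2d(np.array(P,float)),c['rvec'],c['tvec'],k,None); return p.reshape(-1,2)
def ray(n,uv,z):
    k,c=K(n); R=cv2.Rodrigues(c['rvec'])[0]; o=-R.T@c['tvec']
    d=R.T@np.linalg.inv(k)@np.array([uv[0],uv[1],1.]); return o+d*(z-o[2])/d[2]
def tri(uvs,uvt):
    f=lambda X: np.r_[proj("scene",X)[0]-uvs,proj("top",X)[0]-uvt]
    r=least_squares(f,[0.6,0,0.03]); return r.x,np.abs(r.fun).max()
def crop(n,x0,y0,w,h,s,out,im=None):
    im=grab_frame(n) if im is None else im
    cv2.imwrite(out,cv2.resize(im[y0:y0+h,x0:x0+w],None,fx=s,fy=s,interpolation=cv2.INTER_CUBIC))
E
python3 - <<'E'
from h import *
crop("top",200,120,200,150,4,"pics/tc.png",cv2.imread("pics/top0.png"))
crop("scene",270,130,200,150,4,"pics/sc.png",cv2.imread("pics/scene0.png"))
print(proj("top",[[0,0,0],[0.233,-0.633,0.23]]),proj("scene",[[0,0,0],[0.233,-0.633,0.23]]))
print(tri((297,207),(349,190)),tri((317,200),(331,186)))
for n,uv in(("vial",(400,199)),("jar",(343,103)),("beaker",(232,148)),("dish",(281,258)),("drv",(418,235))): print(n,ray("top",uv,0.06))
E
```

```text
[[295.76670477 442.36191507]
 [637.24956566 378.19655377]] [[350.23195742  45.57506662]
 [ 69.61959154  13.51026228]]
(array([ 0.59012043, -0.12638617,  0.02582625]), np.float64(0.9682391413383016)) (array([ 0.59717605, -0.08418322,  0.06323225]), np.float64(0.6038568457517499))
vial [ 0.56696069 -0.2412284   0.06      ]
jar [ 0.78678195 -0.11444681  0.06      ]
beaker [0.68511501 0.13803315 0.06      ]
dish [0.43639732 0.02769855 0.06      ]
drv [ 0.48562969 -0.28056381  0.06      ]
```

View pics/tc.png

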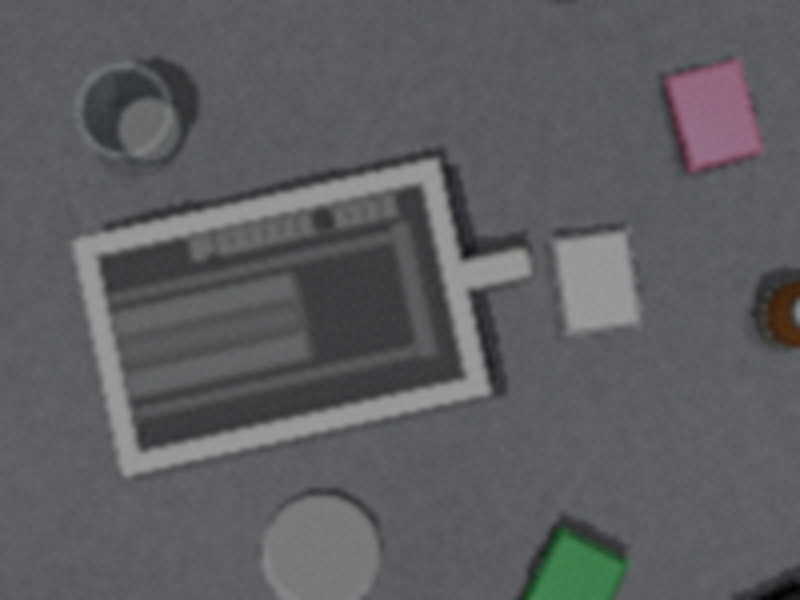

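View pics/sc.png

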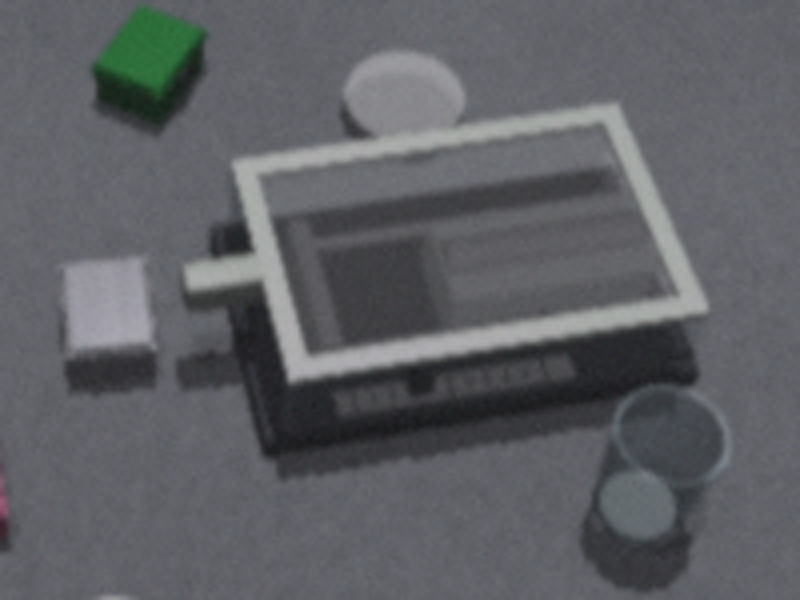

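```bash
cat >> h.py <<'E'
def G(p,q):
    q=np.atleast_2d(np.array(q,float)); c,s=np.cos(p[2]),np.sin(p[2])
    return np.c_[p[0]+c*q[:,0]-s*q[:,1],p[1]+s*q[:,0]+c*q[:,1],q[:,2]]
def Ginv(p,w):
    w=np.atleast_2d(np.array(w,float)); c,s=np.cos(p[2]),np.sin(p[2]); d=w[:,:2]-np.array(p[:2])
    return np.c_[c*d[:,0]+s*d[:,1],-s*d[:,0]+c*d[:,1],w[:,2]]
E
python3 - <<'E'
from h import *
q=np.array([[130,-68,70],[-80,-68,70],[-80,68,70],[130,68,70]])/1e3
ut=np.array([[218.75,180],[310,158.75],[323,217.5],[231.75,238.75]])
us=np.array([[447,207],[342.5,224.5],[328.75,170],[424.5,155.75]])
for m in("both","top","scene"):
    f=lambda p:np.r_[(proj("top",G(p,q))-ut).ravel()*(m!="scene"),(proj("scene",G(p,q))-us).ravel()*(m!="top")]
    r=least_squares(f,[0.62,0,1.8]); print(m,r.x,np.degrees(r.x[2]),np.round(r.fun,1))
    p=r.x
    if m=="both": P=p
p=P
print("tongue",G(p,[-.102,0,.059]),"bar",G(p,[-.05,0,.033]))
b=(ray("top",(349,190),.032)+ray("scene",(297,203),.032))/2
# box corners top
for uv in [(555,235),(628,230),(640,322),(566,333)]: 
    w=ray("top",(200+uv[0]/4,120+uv[1]/4),.032); print("boxc",w,Ginv(p,w)*1e3)
for uv in [(62,262),(145,258),(155,352),(66,355)]: 
    w=ray("scene",(270+uv[0]/4,130+uv[1]/4),.032); print("boxs",w,Ginv(p,w)*1e3)
for n,uv,z in(("vial",(400,199),.08),("jar",(343,103),.06),("beaker",(232,148),.075),("dish",(281,258),.016),("drv",(418,235),.03),("pink",(377,149),.032),("green",(343,266),.032),("tray",(460,155),.02)):
    w=ray("top",uv,z); print(n,w,Ginv(p,w)*1e3)
E
```

```text
both [0.57445218 0.02757774 1.78790536] 102.43943101584928 [-1.8 -0.5 -1.3  0.  -0.8  0.5 -1.8  0.3 -0.3  0.6 -1.3  0.6 -2.2 -0.2
 -1.3 -0.5]
top [0.57476747 0.02445106 1.79145775] 102.64296845939317 [-0.4 -0.4 -0.  -0.2  0.7  0.2 -0.2  0.4 -0.   0.  -0.   0.  -0.   0.
 -0.  -0. ]
scene [0.57374614 0.03013381 1.78442667] 102.24011697923974 [-0.  -0.  -0.   0.  -0.   0.  -0.   0.   0.9  0.6 -0.1  0.2 -0.9 -0.6
  0.  -0.5]
tongue [[ 0.59642374 -0.07202773  0.059     ]] bar [[ 0.58522255 -0.02124847  0.033     ]]
boxc [ 0.61618034 -0.10457505  0.032     ] [[-138.03896731  -12.28187165   32.        ]]
boxc [ 0.61883047 -0.14715059  0.032     ] [[-180.1858678    -5.69869767   32.        ]]
boxc [ 0.56513892 -0.15357205  0.032     ] [[-174.8910267    48.11563113   32.        ]]
boxc [ 0.55902877 -0.11048208  0.032     ] [[-131.49645316   44.80044888   32.        ]]
boxs [ 0.56606283 -0.14977843  0.032     ] [[-171.385481    46.3962396   32.       ]]
boxs [ 0.56228111 -0.1064181   0.032     ] [[-128.22845334   40.74904012   32.        ]]
boxs [ 0.62025278 -0.09906662  0.032     ] [[-133.53708197  -17.44526536   32.        ]]
boxs [ 0.62328856 -0.14383693  0.032     ] [[-177.91030253  -10.76591916   32.        ]]
vial [ 0.56620905 -0.23729728  0.08      ] [[-256.88125124   65.10566471   80.        ]]
jar [ 0.78678195 -0.11444681  0.06      ] [[-184.42783173 -176.75203232   60.        ]]
beaker [0.68261874 0.13477829 0.075     ] [[  81.38405675 -128.71906875   75.        ]]
dish [0.43178683 0.03195254 0.016     ] [[ 35.00327488 138.3738117   16.        ]]
drv [ 0.48409666 -0.28774724  0.03      ] [[-288.45924754  156.15770198   30.        ]]
pink [ 0.68537677 -0.19463571  0.032     ] [[-240.89081023  -60.45412769   32.        ]]
green [ 0.41404087 -0.11267104  0.032     ] [[-102.40255336  186.85616368   32.        ]]
tray [ 0.67182974 -0.3929077   0.02      ] [[-431.59008838   -4.5158696    20.        ]]
```

```bash
cat >> h.py <<'E'
from scipy.spatial.transform import Rotation as Ro
GP=np.array([0.5743,0.0275,1.788])
def rel(pos,yaw=None,flip=1,tilt=0):
    """tool x down; tool y at world angle yaw. prints rotvec and shift in tool axes"""
    o=get_obs(); R0=Ro.from_rotvec(o['orientation']); 
    if yaw is None: R1=R0
    else:
        x=np.array([0,0,-1.]); y=np.array([np.cos(yaw),np.sin(yaw),0]); R1=Ro.from_matrix(np.c_[x,y,np.cross(x,y)])
    w=(R0.inv()*R1).as_rotvec(); t=R0.inv().apply(np.array(pos)-o['tcp_pos'])
    print("t",round(o['clock'],2),"tcp",o['tcp_pos'].round(4),"F",o['contact_force'].round(1),"g",round(o['grip_width'],3))
    print("w",w.round(4),"shift",t.round(4)); return w,t
E
python3 - <<'E'
from h import *
o=get_obs();print(Ro.from_rotvec(o['orientation']).as_matrix().round(3))
for a in (6,186):rel([.66,-.122,.2],np.radians(a))
print(G(GP,[0,1,0])-G(GP,[0,0,0]))
E
```

```text
[[-0.001  0.346 -0.938]
 [ 0.002 -0.938 -0.346]
 [-1.    -0.002  0.   ]]
t 0.1 tcp [ 0.2331 -0.6329  0.2304] F [ 0.4  0.6 -0.3] g 0.085
w [-1.3226e+00 -1.0000e-03  1.5000e-03] shift [ 0.0309 -0.3318 -0.5772]
t 0.1 tcp [ 0.2331 -0.6329  0.2304] F [ 0.4  0.6 -0.3] g 0.085
w [1.8189e+00 1.6000e-03 1.1000e-03] shift [ 0.0309 -0.3318 -0.5772]
[[-0.97650387 -0.21549985  0.        ]]
```

Request:
apply_moves(series="-0.11 0 0 0 -0.028 -0.048 0;-0.22 0 0 0 -0.056 -0.096 0;-0.33 0 0 0 -0.083 -0.144 0;-0.44 0 0 0 -0.111 -0.192 0;-0.55 0 0 0 -0.138 -0.240 0;-0.66 0 0 0 -0.166 -0.288 0;-0.77 0 0 0 -0.194 -0.336 0;-0.88 0 0 0 -0.221 -0.385 0;-0.99 0 0 0 -0.249 -0.433 0;-1.1 0 0 0 -0.277 -0.481 0;-1.21 0 0 0 -0.304 -0.529 0;-1.322 0 0 0 -0.332 -0.577 0", force=30)

```text
clock: 1.6
tcp_pos: [0.6607, -0.1214, 0.2309]
orientation: [1.129, 1.258, -1.131]
contact_force: [0.2, 0.0, -0.1]
grip_width: 0.0002
```

```bash
python3 - <<'E'
from h import *
rel([.66,-.122,.014],np.radians(6)); print(get_obs()['joints'])
E
```

```text
t 1.6 tcp [ 0.6607 -0.1214  0.2309] F [ 0.2  0.  -0.1] g 0.0
w [0.0024 0.0001 0.0007] shift [ 0.2169 -0.0006  0.0005]
[ 0.38870487  0.50905947 -0.43149987  1.53888664  0.22603269  1.14402454
  0.01850253]
```

Request:
apply_moves(series="0 0 0 0.05 0 0 0;0 0 0 0.1 0 0 0;0 0 0 0.15 0 0 0;0 0 0 0.195 0 0 0;0 0 0 0.21 0 0 0;0 0 0 0.215 0 0 0;0 0 0 0.215 -0.01 0 0;0 0 0 0.215 -0.02 0 0;0 0 0 0.215 -0.03 0 0;0 0 0 0.215 -0.04 0 0;0 0 0 0.215 -0.05 0 0;0 0 0 0.215 -0.06 0 0")

```text
clock: 3.1
tcp_pos: [0.601, -0.1287, 0.0171]
orientation: [1.133, 1.255, -1.13]
contact_force: [3.7, 0.9, 2.6]
grip_width: -0.0001
```

Request:
apply_moves(series="0 0 0 0 -0.011 0 0;0 0 0 0 -0.022 0 0;0 0 0 0 -0.033 0 0;0 0 0 0 -0.042 0 0;0 0 0 0 -0.048 0 0;0 0 0 0 -0.052 0 0;0 0 0 0 -0.052 0 0;0 0 0 0 -0.045 0 0;0 0 0 0 -0.03 0 0;0 0 0 -0.05 -0.02 0 0;0 0 0 -0.1 -0.02 0 0;0 0 0 -0.13 -0.02 0 0.5")

```text
clock: 4.6
tcp_pos: [0.582, -0.1305, 0.1487]
orientation: [1.133, 1.255, -1.131]
contact_force: [0.2, -0.7, -1.2]
grip_width: 0.0171
```

```bash
python3 - <<'E'
from h import *
cv2.imwrite("pics/t1.png",grab_frame("top"));cv2.imwrite("pics/s1.png",grab_frame("scene"))
crop("scene",230,90,240,160,3.3,"pics/s1c.png",cv2.imread("pics/s1.png"))
rel([.66,-.122,.014],np.radians(6)); print(get_obs()['joints'])
E
```

```text
t 4.7 tcp [ 0.5834 -0.1307  0.1499] F [0.7 0.1 0.2] g 0.032
w [-0.0005  0.0014 -0.0058] shift [ 0.1364  0.0763 -0.0009]
[ 0.45336834  0.47375891 -0.44174955  1.80219503  0.24936899  0.91455867
  0.00625435]
```

View pics/s1c.png

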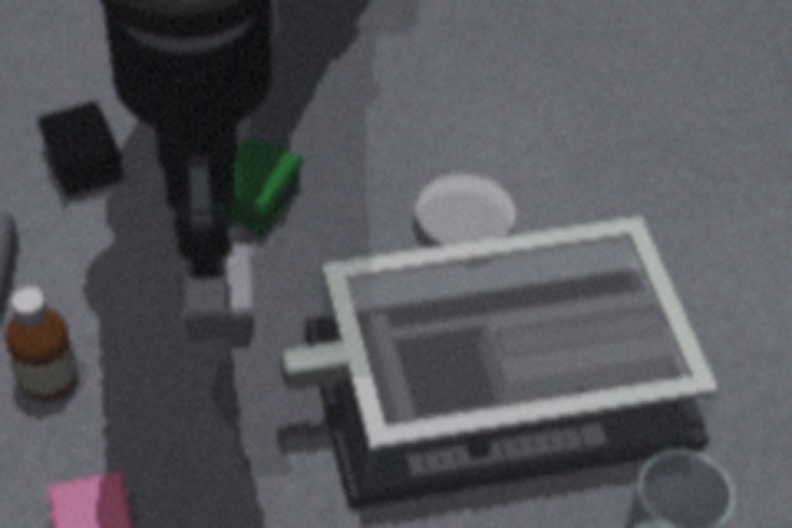

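View pics/t1.png

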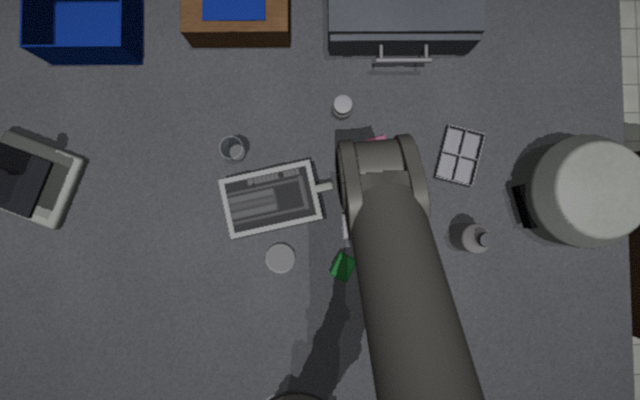

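```bash
python3 - <<'E'
from h import *
for uv in [(184,315),(250,318),(252,245)]:
    w=ray("scene",(230+uv[0]/3.3,90+uv[1]/3.3),.032); print(w,Ginv(GP,w)*1e3)
rel(G(GP,[-.106,0,.130])[0],GP[2]-np.pi/2)
E
```

```text
[ 0.53987537 -0.15102352  0.032     ] [[-166.91040351   72.0875758    32.        ]]
[ 0.54109289 -0.10830833  0.032     ] [[-125.46123423   61.69354423   32.        ]]
[ 0.48024247 -0.10942444  0.032     ] [[-113.4378588   121.35473972   32.        ]]
t 4.7 tcp [ 0.5834 -0.1307  0.1499] F [0.7 0.1 0.2] g 0.032
w [-0.113   0.0018 -0.0057] shift [ 0.02    0.0192 -0.053 ]
```

Request:
apply_moves(series="-0.05 0 0 0 0.01 -0.025 1;-0.113 0.002 -0.005 0.01 0.019 -0.053 1;-0.113 0.002 -0.005 0.02 0.019 -0.053 1;-0.113 0.002 -0.005 0.05 0.019 -0.053 1;-0.113 0.002 -0.005 0.08 0.019 -0.053 1;-0.113 0.002 -0.005 0.1 0.019 -0.053 1;-0.113 0.002 -0.005 0.11 0.019 -0.053 1;-0.113 0.002 -0.005 0.11 0.019 -0.053 1")

```text
clock: 5.7
tcp_pos: [0.5936, -0.076, 0.0358]
orientation: [1.046, 1.31, -1.051]
contact_force: [-0.2, -0.6, -0.0]
grip_width: 0.0858
```

```bash
python3 - <<'E'
from h import *
crop("scene",230,90,240,160,3.3,"pics/s2c.png")
w,t=rel(G(GP,[-.106,0,.040])[0],GP[2]-np.pi/2)
E
```

```text
t 5.75 tcp [ 0.5942 -0.0761  0.0366] F [-0.3 -0.7  1.1] g 0.086
w [-0.0002 -0.0022  0.0045] shift [-0.0034  0.0029  0.0006]
```

View pics/s2c.png

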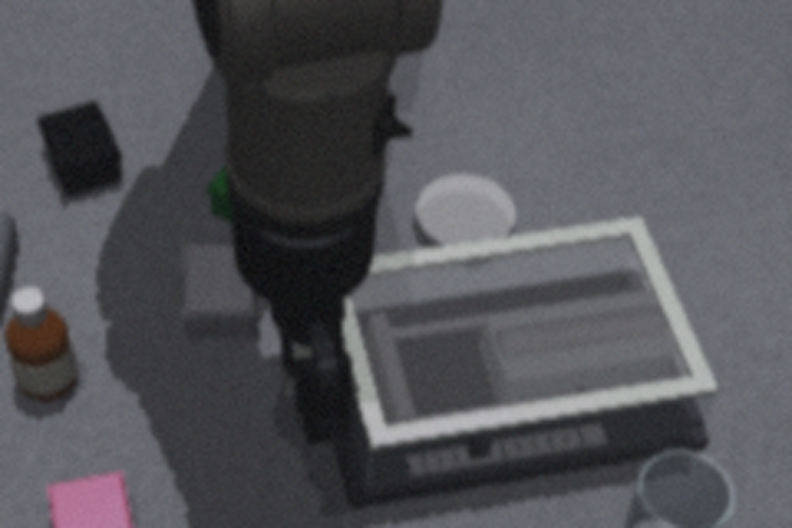

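Request:
apply_moves(series="0 0 0 -0.003 0.003 0 0.6;0 0 0 -0.003 0.003 0 0.4;0 0 0 -0.003 0.003 0 0.3;0 0 0 -0.003 0.003 0 0.2;0 0 0 -0.003 0.003 0 0.1;0 0 0 -0.003 0.003 0 0;0 0 0 -0.003 0.003 0 0;0 0 0 -0.003 0.003 0 0", force=30)

```text
clock: 6.75
tcp_pos: [0.5961, -0.0758, 0.0396]
orientation: [1.046, 1.309, -1.052]
contact_force: [-4.5, -0.9, 5.0]
grip_width: 0.0179
```

```bash
python3 - <<'E'
from h import *
w,t=rel(G(GP,[-.106,0,.040])[0],GP[2]-np.pi/2)
o=get_obs();print(o['moment'], Ginv(GP,o['tcp_pos'])*1e3)
R0=Ro.from_rotvec(o['orientation']); 
q0=Ginv(GP,o['tcp_pos'])[0]; gz=q0[2]+.019
h=np.array([.130,.014]); d=np.array([q0[0],gz])-h; r=np.hypot(*d); a0=np.arctan2(d[1],-d[0]); print(r,a0)
for phi in np.arange(.125,1.51,.125):
    x=h[0]-r*np.cos(a0+phi); z=h[1]+r*np.sin(a0+phi)
    sh=R0.inv().apply(G(GP,[x,q0[1],z-.019])[0]-o['tcp_pos']); print(round(phi,3),sh.round(4))
E
```

```text
t 6.75 tcp [ 0.5961 -0.0758  0.0396] F [-4.5 -0.9  5. ] g 0.018
w [-0.0006 -0.002   0.0061] shift [-0.0004  0.0009  0.0004]
[-0.06763898  0.57128458 -0.0377814 ] [[-105.54914702    0.92379772   39.61637197]]
0.23973740072798816 0.18719657314969348
0.125 [-0.029  -0.0002 -0.0075]
0.25 [-0.0569 -0.0004 -0.0185]
0.375 [-0.0831 -0.0005 -0.0329]
0.5 [-0.1074 -0.0007 -0.0504]
0.625 [-0.1292 -0.0008 -0.0709]
0.75 [-0.1484 -0.001  -0.0939]
0.875 [-0.1645 -0.0011 -0.1191]
1.0 [-0.1774 -0.0012 -0.1462]
1.125 [-0.1868 -0.0012 -0.1746]
1.25 [-0.1926 -0.0013 -0.204 ]
1.375 [-0.1946 -0.0013 -0.2339]
1.5 [-0.193  -0.0013 -0.2638]
```

Request:
apply_moves(series="0 0 0 -0.0146 0 -0.0033 0;0 0 0 -0.029 0 -0.0075 0;0 0 0 -0.0431 0 -0.0126 0;0 0 0 -0.0569 0 -0.0185 0;0 0 0 -0.0702 0 -0.0253 0;0 0 0 -0.0831 0 -0.0329 0;0 0 0 -0.0955 0 -0.0413 0;0 0 0 -0.1074 0 -0.0504 0;0 0 0 -0.1186 0 -0.0603 0;0 0 0 -0.1292 0 -0.0709 0;0 0 0 -0.1391 0 -0.0821 0;0 0 0 -0.1484 0 -0.0939 0")

```text
clock: 8.25
tcp_pos: [0.5761, 0.0159, 0.1882]
orientation: [1.045, 1.31, -1.053]
contact_force: [-4.2, -2.7, -6.4]
grip_width: 0.0174
```

```bash
python3 - <<'E'
from h import *
cv2.imwrite("pics/s3.png",grab_frame("scene"))
crop("scene",230,60,240,180,3.3,"pics/s3c.png",cv2.imread("pics/s3.png"))
o=get_obs();q=Ginv(GP,o['tcp_pos'])[0];print(q*1e3,o['contact_force'],o['moment'],o['grip_width'])
d=np.array([q[0]-.13,q[2]+.019-.014]);print(np.hypot(*d),np.arctan2(d[1],-d[0])-.187)
E
```

```text
[ -9.89258352   0.70502961 189.52846511] [-8.50192835 -0.70244469 -0.01614327] [-0.69830727  1.27884179 -0.25701124] 0.017503865302978205
0.2396064662406172 0.7603419806830916
```

View pics/s3c.png

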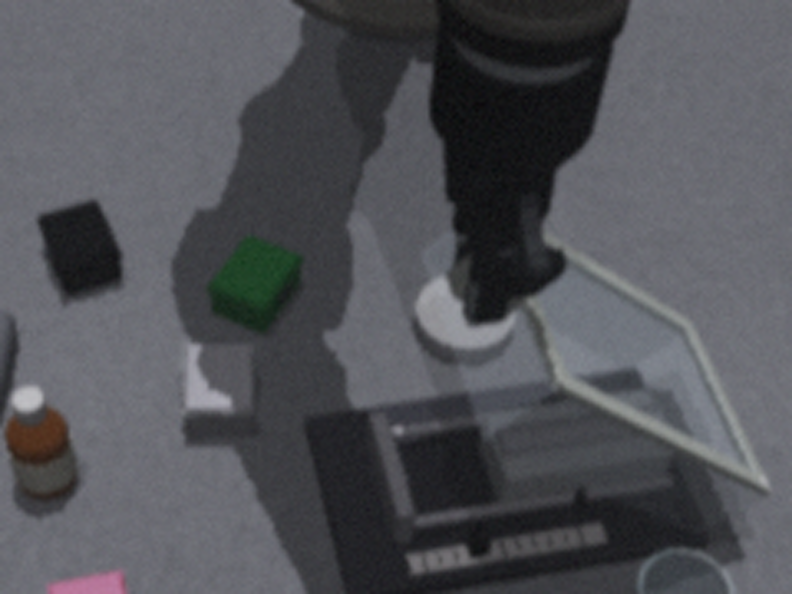

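Request:
apply_moves(series="0 0 0 -0.0083 0 -0.0124 0;0 0 0 -0.0161 0 -0.0252 0;0 0 0 -0.0229 0 -0.0386 0;0 0 0 -0.029 0 -0.0523 0;0 0 0 -0.0341 0 -0.0664 0;0 0 0 -0.0384 0 -0.0807 0;0 0 0 -0.0417 0 -0.0953 0;0 0 0 -0.0442 0 -0.1101 0;0 0 0 -0.0456 0 -0.125 0;0 0 0 -0.0462 0 -0.14 0;0 0 0 -0.0459 0 -0.155 0;0 0 0 -0.0446 0 -0.1699 0")

```text
clock: 9.8
tcp_pos: [0.5399, 0.1818, 0.2339]
orientation: [1.045, 1.308, -1.052]
contact_force: [-5.7, -4.7, -0.6]
grip_width: 0.0176
```

```bash
python3 - <<'E'
from h import *
crop("scene",230,60,240,180,3.3,"pics/s4c.png")
o=get_obs();q=Ginv(GP,o['tcp_pos'])[0];print(q*1e3,o['contact_force'],o['moment'],o['grip_width'])
d=np.array([q[0]-.13,q[2]+.019-.014]);print(np.hypot(*d),np.arctan2(d[1],-d[0])-.187)
E
```

```text
[160.64235656   0.38019776 233.67782161] [-5.39739441 -2.8752992  -0.8468647 ] [-1.10314025  0.5996244  -0.12705032] 0.01750920475565655
0.2406367730528091 1.5114816258526385
```

View pics/s4c.png

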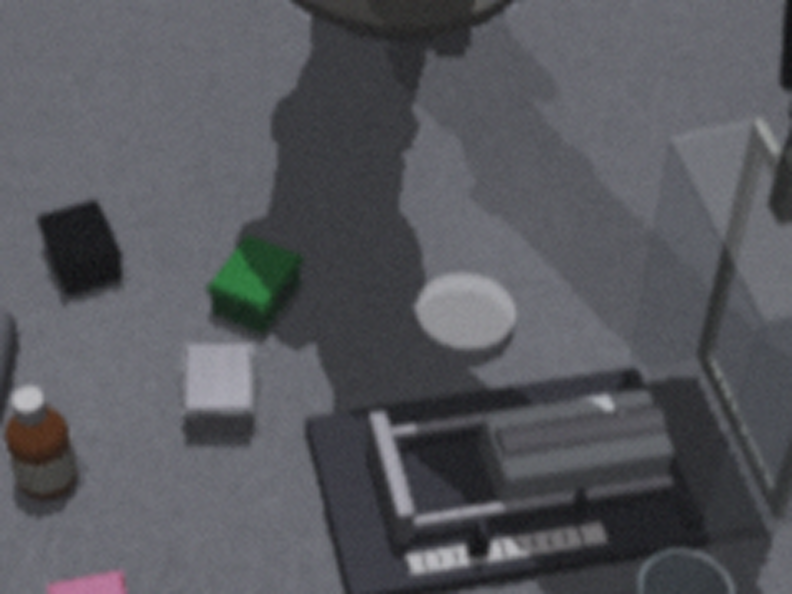

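Request:
apply_moves(series="0 0 0 0 0 0 0.3;0 0 0 0 0 0 0.5;0 0 0 0 0 0 0.6;0 0 0 0 0 0 0.6;0 0 0 -0.01 0 0 0.6;0 0 0 -0.025 0 0 0.6;0 0 0 -0.045 0 0 0.6;0 0 0 -0.07 0 0 0.6;0 0 0 -0.1 0 0 0.6;0 0 0 -0.1 0 0.05 0.3;0 0 0 -0.1 0 0.1 0;0 0 0 -0.1 0 0.15 0")

```text
clock: 11.35
tcp_pos: [0.5743, 0.034, 0.3341]
orientation: [1.047, 1.308, -1.049]
contact_force: [0.7, 0.4, 0.5]
grip_width: 0.0003
```

```bash
python3 - <<'E'
from h import *
im=grab_frame("scene");cv2.imwrite("pics/s5.png",im);crop("scene",320,60,200,150,4,"pics/s5c.png",im)
im=grab_frame("top");cv2.imwrite("pics/t5.png",im);crop("top",180,90,200,150,4,"pics/t5c.png",im)
rel(G(GP,[-.016,0,.33])[0],GP[2]-np.pi/2)
# predicted corners at phi
for phi in(1.4,1.5,1.6):
    c,s=np.cos(phi),np.sin(phi)
    L=[]
    for (dx,dz) in((-210,56),):
        for y in(-68,68):
            x=.130+(dx*c+dz*s)/1e3; z=.014+(-dx*s+dz*c)/1e3; L.append([x,y/1e3,z])
    print(phi,proj("scene",G(GP,L)).round(1).tolist(),proj("top",G(GP,L)).round(1).tolist())
E
```

```text
t 11.45 tcp [0.5752 0.0278 0.3333] F [-0.   0.  -0.8] g -0.0
w [-0.0104  0.0011  0.0043] shift [ 0.0034 -0.0008  0.0161]
1.4 [[483.8, 151.2], [452.4, 95.6]] [[184.5, 174.4], [200.1, 246.8]]
1.5 [[495.5, 150.6], [463.1, 95.4]] [[173.6, 177.1], [189.0, 249.3]]
1.6 [[506.3, 150.8], [473.1, 96.1]] [[163.5, 179.9], [178.7, 251.6]]
```

View pics/s5c.png

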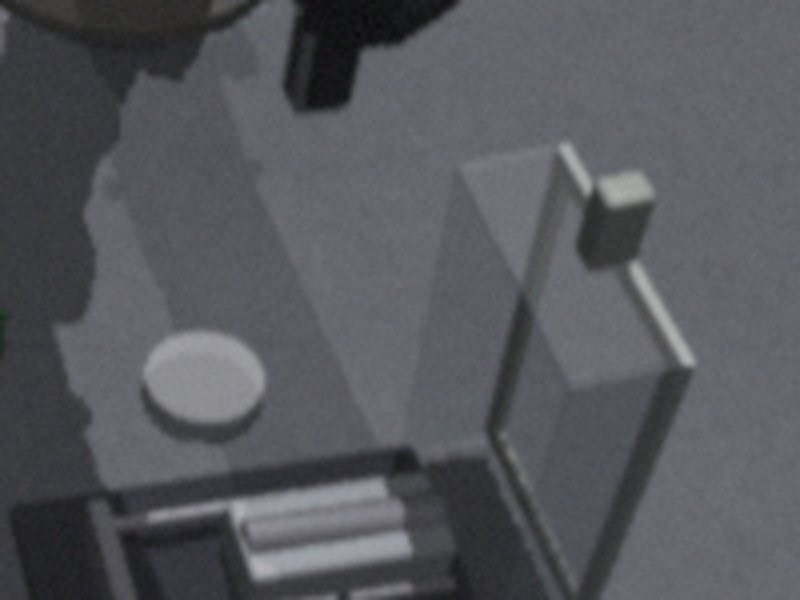

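View pics/t5c.png

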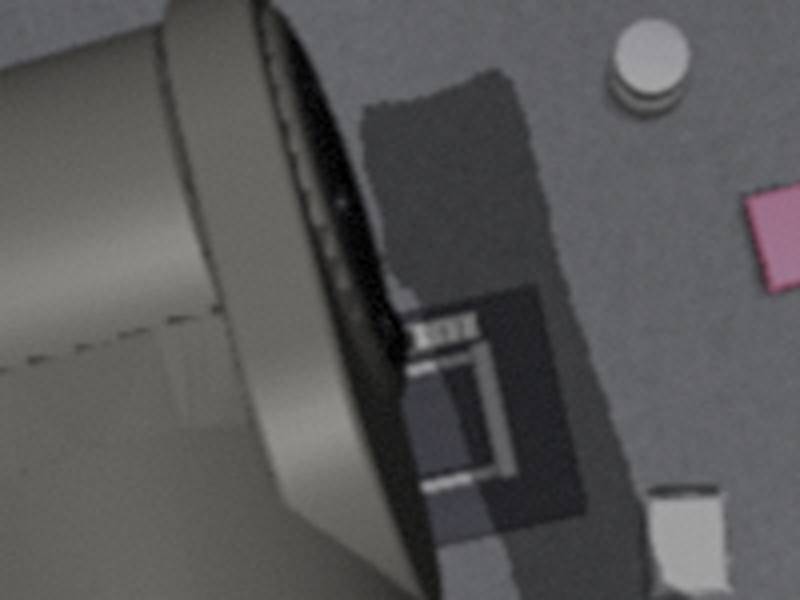

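View pics/t5.png

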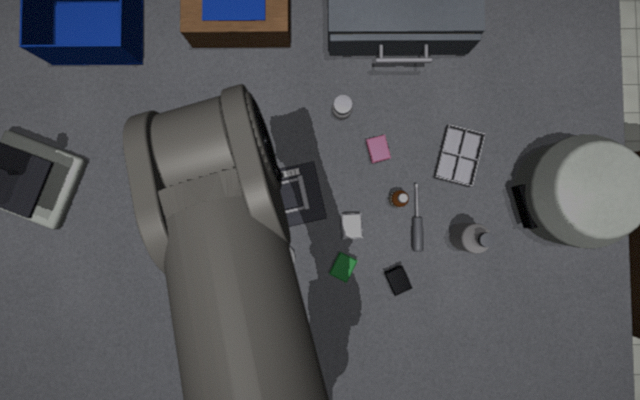

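View pics/s5.png

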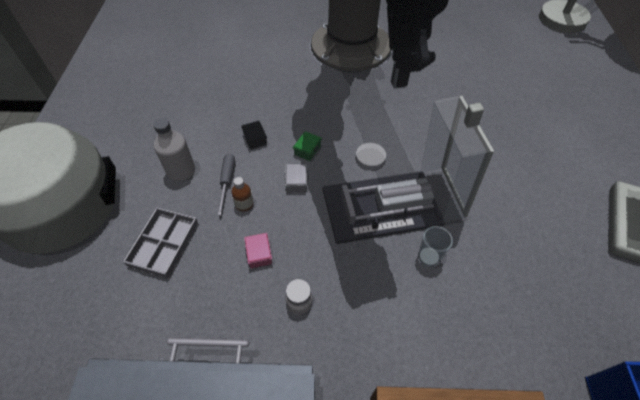

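```bash
python3 -c "
from h import *
print(get_obs()['joints'])"
```

```text
[ 0.26401639  0.28085278 -0.52380248  1.63640817  0.14673217  1.26788931
 -0.08049694]
```

Request:
apply_moves(series="0 0 0 0 0 0.01 0;0 0 0 0.04 0 0.014 0;0 0 0 0.09 0 0.014 0;0 0 0 0.14 0 0.014 0;0 0 0 0.19 0 0.014 0;0 0 0 0.23 0 0.014 0;0 0 0 0.245 0 0.014 0;0 0 0 0.245 0 0.014 0")

```text
clock: 12.45
tcp_pos: [0.5756, 0.0227, 0.0877]
orientation: [1.046, 1.31, -1.05]
contact_force: [1.4, 0.3, 0.7]
grip_width: 0.0001
```

```bash
python3 - <<'E'
from h import *
rel(G(GP,[-.018,0,.024])[0],GP[2]-np.pi/2)
im=grab_frame("scene");cv2.imwrite("pics/s6.png",im);crop("scene",310,140,160,110,5,"pics/s6c.png",im)
E
```

```text
t 12.45 tcp [0.5756 0.0227 0.0877] F [1.4 0.3 0.7] g 0.0
w [ 0.0009 -0.0028  0.0052] shift [0.0637 0.0001 0.0132]
```

View pics/s6c.png

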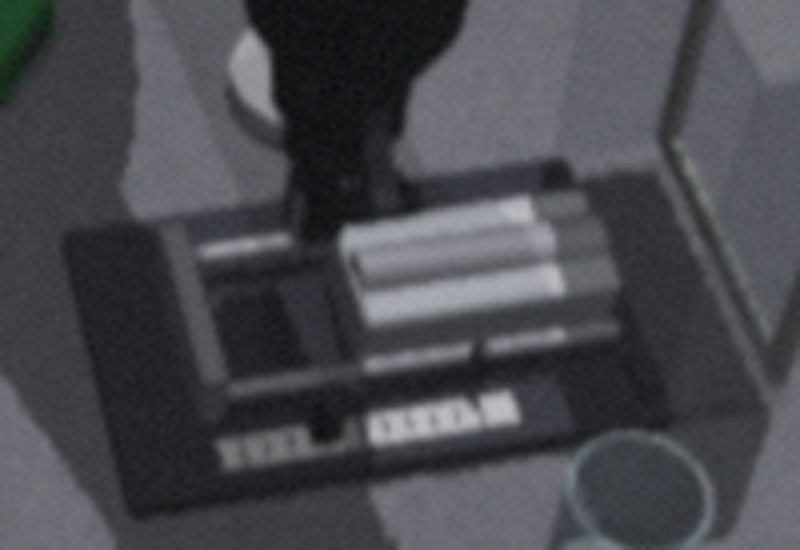

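```bash
python3 - <<'E'
from h import *
for n in("s5","s6"):
    im=cv2.imread(f"pics/{n}.png"); im=cv2.convertScaleAbs(im,alpha=2.2,beta=-20)
    crop("scene",345,195,75,45,10,f"pics/{n}m.png",im)
for x in(-.02,0,.02,.04,.06): print(x,proj("scene",G(GP,[[x,-.034,.044],[x,-.050,.042]])).round(1).tolist())
E
```

```text
-0.02 [[365.9, 212.6], [367.9, 219.8]]
0 [[375.6, 211.0], [377.6, 218.2]]
0.02 [[385.2, 209.4], [387.3, 216.6]]
0.04 [[394.8, 207.9], [397.0, 215.0]]
0.06 [[404.3, 206.3], [406.6, 213.4]]
```

View pics/s6m.png

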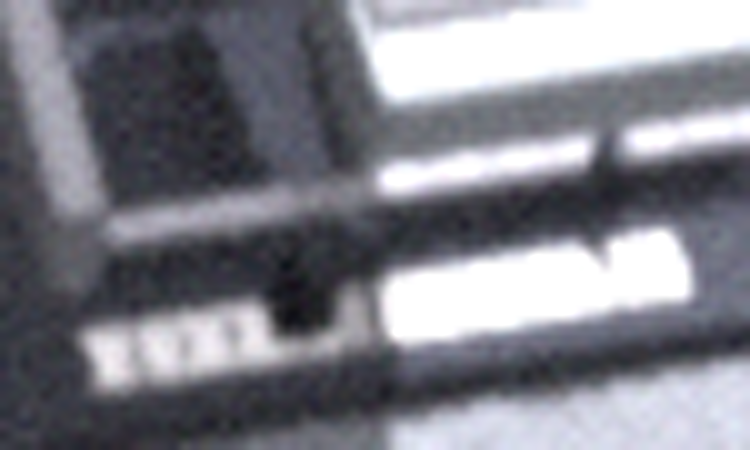

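View pics/s5m.png

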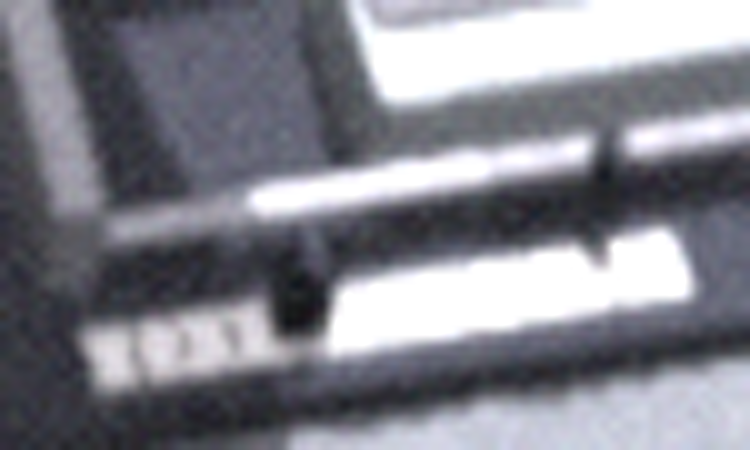

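```bash
python3 - <<'E'
from h import *
im=cv2.convertScaleAbs(cv2.imread("pics/top0.png"),alpha=2.2,beta=-20)
crop("top",240,155,75,45,10,"pics/tm.png",im)
S=lambda u,v:(345+u/10,195+v/10)
print("ptr",Ginv(GP,ray("scene",S(606,132),.044))*1e3)
for nm,uv in(("strip BL",(98,390)),("TL",(82,335)),("TR",(680,232)),("BR",(692,295))): print(nm,Ginv(GP,ray("scene",S(*uv),.0145))*1e3)
for nm,uv,z in(("foot botL",(275,335),.0145),("foot botR",(325,332),.0145)): print(nm,Ginv(GP,ray("scene",S(*uv),z))*1e3)
for y in(-.045,-.05,-.055,-.06):
  P=proj("scene",G(GP,[[.0,y,.014],[.0,y,.022],[.0,y,.042]]));print(y,((P-[345,195])*10).round().tolist())
# frame check: base corners
print(((proj("scene",G(GP,[[-.09,-.07,.014],[.14,-.07,.014],[-.09,.07,.014]]))-[310,140])*5).tolist())
print(((proj("scene",G(GP,[[-.056,-.04,.05],[-.056,.04,.05],[-.044,.04,.05],[-.044,-.04,.05]]))-[310,140])*5).round().tolist())
E
```

```text
ptr [[ 61.24734929 -38.84274194  44.        ]]
strip BL [[-47.41354181 -61.61993131  14.5       ]]
TL [[-47.49009972 -48.52275935  14.5       ]]
TR [[ 79.85870388 -47.78072703  14.5       ]]
BR [[ 77.37855784 -62.77635937  14.5       ]]
foot botL [[ -8.95175236 -55.90324582  14.5       ]]
foot botR [[  1.2255113  -57.13207052  14.5       ]]
-0.045 [[303.0, 284.0], [307.0, 264.0], [320.0, 211.0]]
-0.05 [[309.0, 305.0], [314.0, 284.0], [326.0, 232.0]]
-0.055 [[316.0, 325.0], [321.0, 305.0], [333.0, 253.0]]
-0.06 [[323.0, 346.0], [328.0, 326.0], [340.0, 274.0]]
[[125.22881847306934, 506.07024154677333], [672.2558089082918, 413.3563125221181], [56.07938319266509, 229.02691485125374]]
[[197.0, 382.0], [151.0, 222.0], [180.0, 218.0], [226.0, 377.0]]
```

View pics/tm.png

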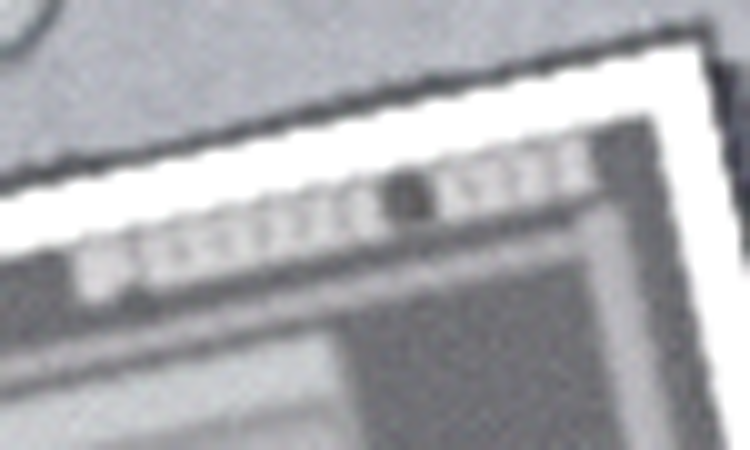

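```bash
python3 - <<'E'
from h import *
T=lambda u,v:(240+u/10,155+v/10)
print(Ginv(GP,ray("top",T(408,195),.042))*1e3,Ginv(GP,ray("top",T(408,195),.018))*1e3,Ginv(GP,ray("top",T(130,285),.044))*1e3)
print(Ginv(GP,ray("top",T(70,265),.014))*1e3,Ginv(GP,ray("top",T(600,170),.014))*1e3)
E
```

```text
[[ -9.26975606 -50.87103679  42.        ]] [[ -7.52165065 -53.71377098  18.        ]] [[ 57.35473809 -44.54049641  44.        ]]
[[ 74.52764609 -55.69446102  14.        ]] [[-52.97973303 -49.89647288  14.        ]]
```

Request:
apply_moves(series="0 0 0 0 0 0.01 0;0 0 0 0.01 0 0.013 0;0 0 0 0.03 0 0.013 0;0 0 0 0.05 0 0.013 0;0 0 0 0.062 0 0.013 0;0 0 0 0.062 0 0.013 0;0 0 0 0.062 0 0.016 0;0 0 0 0.062 0 0.019 0;0 0 0 0.062 0 0.022 0;0 0 0 0.062 0 0.025 0;0 0 0 0.062 0 0.027 0;0 0 0 0.062 0 0.027 0")

```text
clock: 14.0
tcp_pos: [0.5811, -0.0041, 0.0256]
orientation: [1.047, 1.309, -1.05]
contact_force: [-1.3, 0.1, 1.1]
grip_width: 0.0
```

```bash
python3 - <<'E'
from h import *
rel(G(GP,[-.018,0,.024])[0],GP[2]-np.pi/2)
o=get_obs();print(Ginv(GP,o['tcp_pos'])*1e3, Ginv([0,0,GP[2]],o['contact_force']))
im=grab_frame("scene");crop("scene",310,140,160,110,5,"pics/s7c.png",im)
E
```

```text
t 14.0 tcp [ 0.5811 -0.0041  0.0256] F [-1.3  0.1  1.1] g 0.0
w [-0.0001 -0.0026  0.0047] shift [ 0.0016  0.0002 -0.0143]
[[-32.32903233   0.2090193   25.59525835]] [[0.36876271 1.30011173 1.13628665]]
```

View pics/s7c.png

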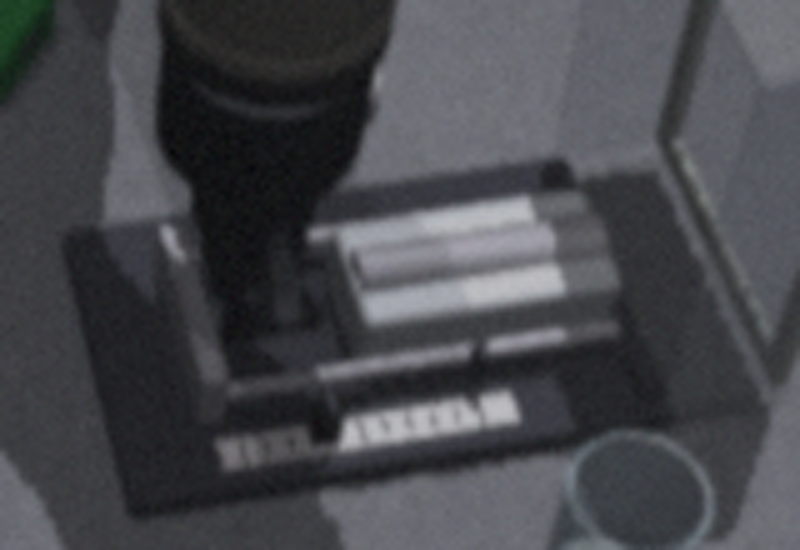

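Request:
apply_moves(series="0 0 0 0 0 0.004 0;0 0 0 0 0 0.008 0;0 0 0 0 0 0.012 0;0 0 0 0 0 0.017 0;0 0 0 0 0 0.022 0;0 0 0 0 0 0.027 0;0 0 0 0 0 0.032 0;0 0 0 0 0 0.037 0;0 0 0 0 0 0.042 0;0 0 0 0 0 0.047 0;0 0 0 0 0 0.05 0;0 0 0 0 0 0.05 0")

```text
clock: 15.55
tcp_pos: [0.5916, -0.0522, 0.0255]
orientation: [1.047, 1.31, -1.05]
contact_force: [-3.4, 6.2, 4.1]
grip_width: 0.0001
```

```bash
cat > m.py <<'E'
from h import *
import sys
n=sys.argv[1]
rel(G(GP,[-.018,0,.024])[0],GP[2]-np.pi/2)
o=get_obs();print(Ginv(GP,o['tcp_pos'])*1e3, Ginv([0,0,GP[2]],o['contact_force']))
im=grab_frame("scene");cv2.imwrite(f"pics/s{n}.png",im)
im=cv2.convertScaleAbs(im,alpha=2.2,beta=-20)
crop("scene",345,195,75,45,10,f"pics/s{n}m.png",im)
im=grab_frame("top");cv2.imwrite(f"pics/t{n}.png",im)
im=cv2.convertScaleAbs(im,alpha=2.2,beta=-20)
crop("top",230,140,120,80,6,f"pics/t{n}m.png",im)
E
python3 m.py 8
```

```text
t 15.55 tcp [ 0.5916 -0.0522  0.0255] F [-3.4  6.2  4.1] g 0.0
w [ 0.0003 -0.0037  0.005 ] shift [ 0.0017  0.0003 -0.0635]
[[-81.54016294   0.31118546  25.50501365]] [[6.78890118 2.02659774 4.0540964 ]]
```

View pics/s8m.png

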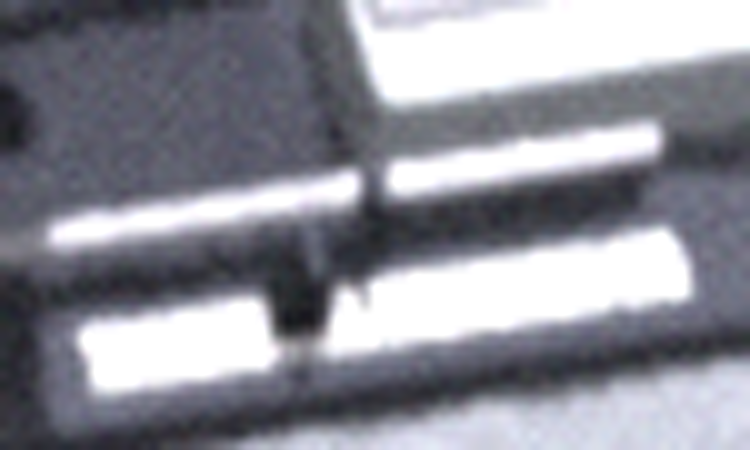

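View pics/t8m.png

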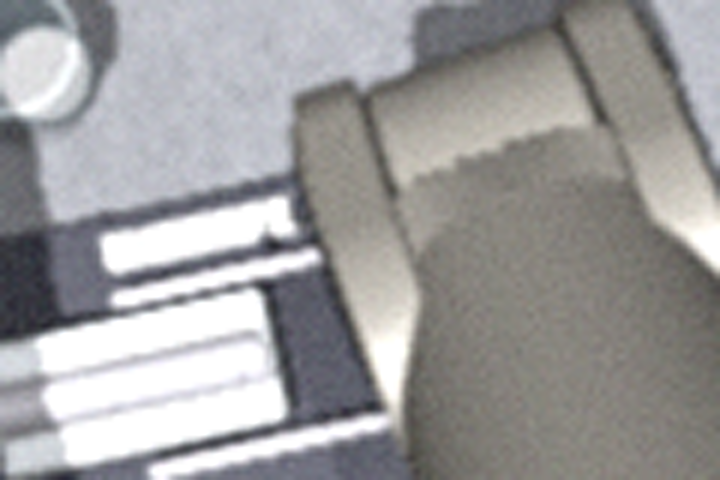

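```bash
python3 - <<'E'
from h import *
S=lambda u,v:(345+u/10,195+v/10)
im=cv2.imread("pics/s8.png")[203:235,365:392]
cv2.imwrite("pics/s8z.png",cv2.resize(cv2.convertScaleAbs(im,alpha=3,beta=-60),None,fx=22,fy=18,interpolation=cv2.INTER_CUBIC))
for v in(155,165,175):print("ptr",v,Ginv(GP,ray("scene",S(374,v),.044))*1e3)
for uv in((312,215),(312,225),(312,232)):print("mk",uv,Ginv(GP,ray("scene",S(*uv),.042))*1e3)
E
```

```text
ptr 155 [[ 13.76406835 -35.38334969  44.        ]]
ptr 165 [[ 13.09326901 -37.69177754  44.        ]]
ptr 175 [[ 12.42468229 -39.99259109  44.        ]]
mk (312, 215) [[ -1.75243729 -45.62551184  42.        ]]
mk (312, 225) [[ -2.39215964 -47.89915572  42.        ]]
mk (312, 232) [[ -2.83872146 -49.48628571  42.        ]]
```

View pics/s8z.png

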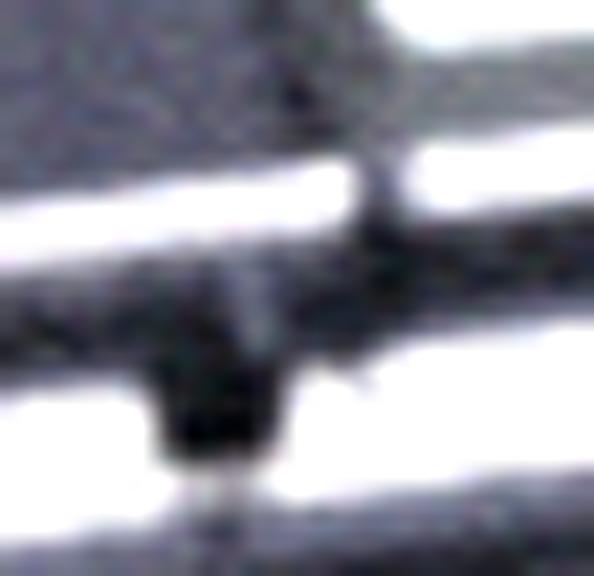

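Request:
apply_moves(series="0 0 0 0 0 0.003 0;0 0 0 0 0 0.006 0;0 0 0 0 0 0.009 0;0 0 0 0 0 0.012 0;0 0 0 0 0 0.014 0;0 0 0 0 0 0.015 0;0 0 0 0 0 0.015 0")

```text
clock: 16.52
tcp_pos: [0.5946, -0.0659, 0.0255]
orientation: [1.047, 1.312, -1.049]
contact_force: [-4.2, 7.6, 6.0]
grip_width: 0.0002
```

```bash
python3 m.py 9; python3 - <<'E'
from h import *
im=cv2.imread("pics/s9.png")[203:235,365:392]
cv2.imwrite("pics/s9z.png",cv2.resize(cv2.convertScaleAbs(im,alpha=3,beta=-60),None,fx=22,fy=18,interpolation=cv2.INTER_CUBIC))
E
```

```text
t 16.52 tcp [ 0.5946 -0.0659  0.0255] F [-4.2  7.6  6. ] g 0.0
w [ 0.0011 -0.0045  0.0052] shift [ 0.0019  0.0004 -0.0776]
[[-95.61420558   0.34071002  25.50578506]] [[8.33448252 2.46827458 5.9794728 ]]
```

View pics/s9z.png

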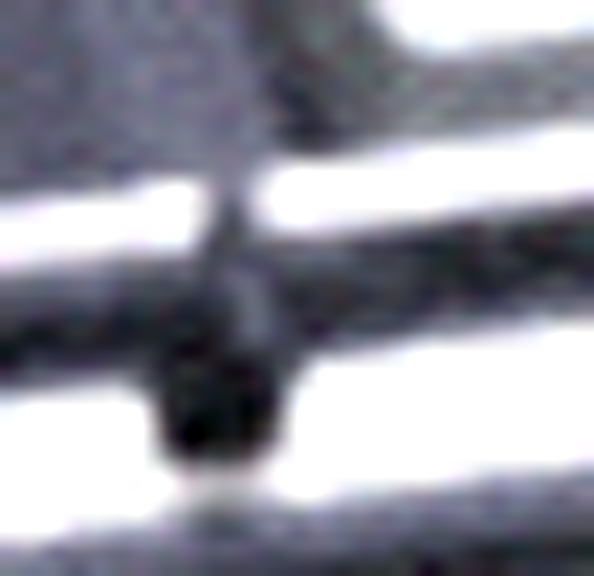

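View pics/t9m.png

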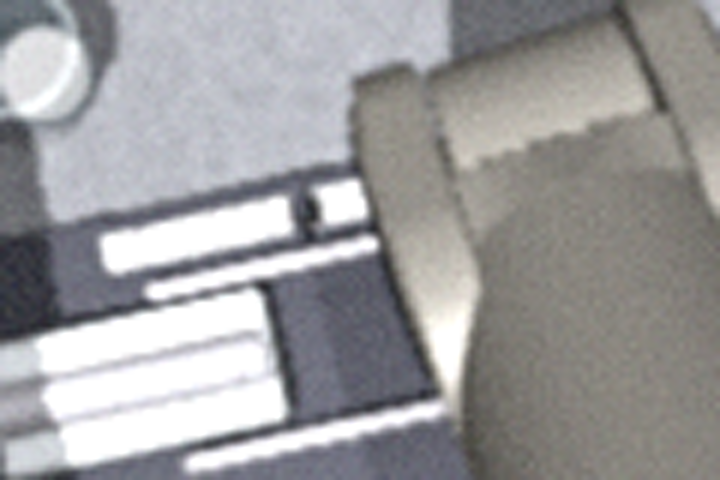

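```bash
python3 - <<'E'
from h import *
S=lambda u,v:(345+u/10,195+v/10)
for uv in((304.5,174),(304.5,180)):print("ptr",Ginv(GP,ray("scene",S(*uv),.044))*1e3)
for uv,z in(((313,223),.042),((300,333),.0145)):print("mk",Ginv(GP,ray("scene",S(*uv),z))*1e3)
im=cv2.imread("pics/t9.png")[165:190,265:300]
cv2.imwrite("pics/t9z.png",cv2.resize(cv2.convertScaleAbs(im,alpha=2.5,beta=-40),None,fx=22,fy=22,interpolation=cv2.INTER_CUBIC))
E
```

```text
ptr [[ -1.17358047 -37.1455239   44.        ]]
ptr [[ -1.56029936 -38.52542688  44.        ]]
mk [[ -2.06877647 -47.4824861   42.        ]]
mk [[ -3.83247407 -56.40356546  14.5       ]]
```

View pics/t9z.png

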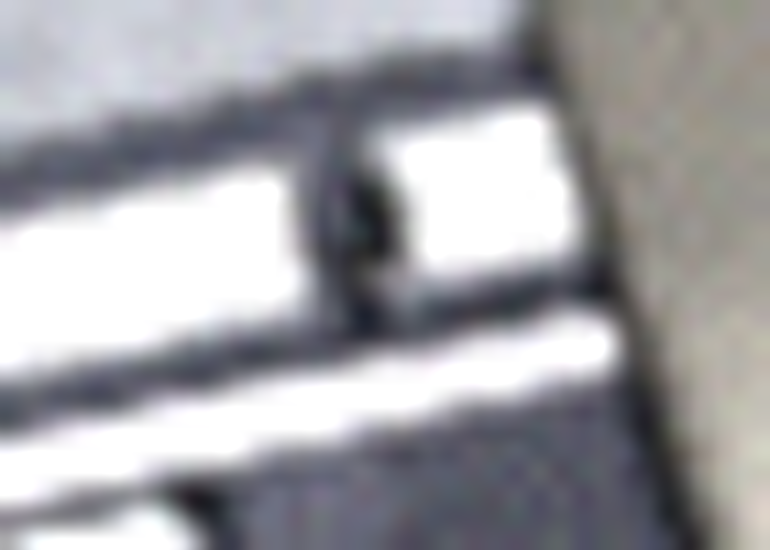

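Request:
apply_moves(series="0 0 0 0 0 0.0005 0;0 0 0 0 0 0.001 0;0 0 0 0 0 0.001 0;0 0 0 0 0 0.001 0;0 0 0 0 0 0.001 0")

```text
clock: 17.25
tcp_pos: [0.5947, -0.0667, 0.0255]
orientation: [1.047, 1.312, -1.049]
contact_force: [-4.3, 8.0, 5.7]
grip_width: -0.0001
```

```bash
python3 m.py 10; python3 - <<'E'
from h import *
im=sum(grab_frame("scene").astype(float) for _ in range(6))/6
im=im[203:235,365:392].clip(0,255).astype(np.uint8)
cv2.imwrite("pics/s10z.png",cv2.resize(cv2.convertScaleAbs(im,alpha=3,beta=-60),None,fx=22,fy=18,interpolation=cv2.INTER_CUBIC))
im=sum(grab_frame("top").astype(float) for _ in range(6))/6
im=im[165:190,265:300].clip(0,255).astype(np.uint8)
cv2.imwrite("pics/t10z.png",cv2.resize(cv2.convertScaleAbs(im,alpha=3.5,beta=-90),None,fx=22,fy=22,interpolation=cv2.INTER_CUBIC))
E
```

```text
t 17.25 tcp [ 0.5947 -0.0667  0.0255] F [-4.3  8.   5.7] g -0.0
w [ 0.0012 -0.0046  0.0053] shift [ 0.0019  0.0005 -0.0784]
[[-96.43131621   0.37336936  25.49345851]] [[8.76086727 2.42280968 5.67892091]]
```

View pics/s10z.png

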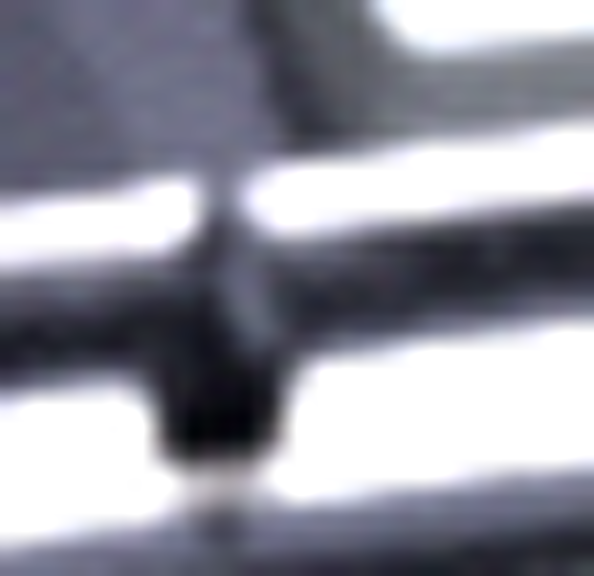

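View pics/t10z.png

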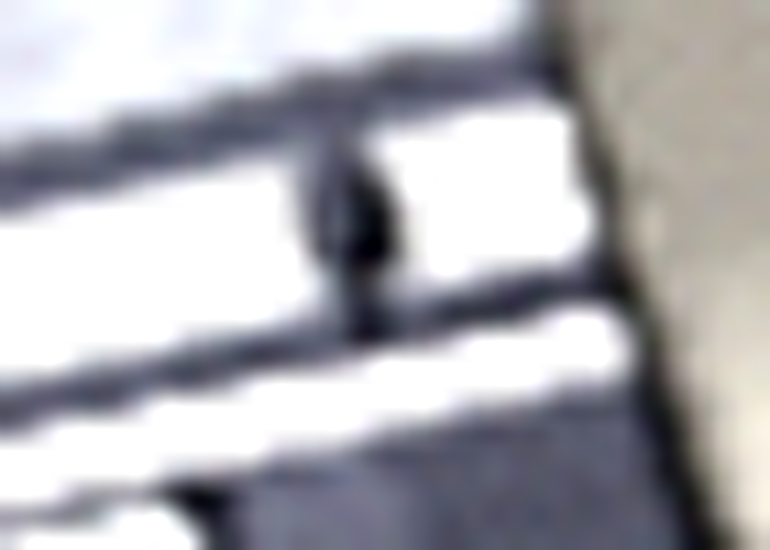

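Request:
apply_moves(series="0 0 0 0 0 0.0007 0;0 0 0 0 0 0.0007 0;0 0 0 0 0 0.0007 0;0 0 0 0 0 0.0007 0;0 0 0 0 0 0.0007 0;0 0 0 0 0 0.0007 0;0 0 0 0 0 0.0007 0;0 0 0 0 0 0.0007 0;0 0 0 0 0 0.0007 0;0 0 0 0 0 0.0007 0;0 0 0 0 0 0.0007 0;0 0 0 0 0 0.0007 0")

```text
clock: 19.45
tcp_pos: [0.5949, -0.0674, 0.0255]
orientation: [1.047, 1.312, -1.049]
contact_force: [-4.1, 9.1, 6.2]
grip_width: -0.0003
```

Request:
apply_moves(series="0 0 0 0 0 0 0;0 0 0 0 0 0 0;0 0 0 0 0 0 0;0 0 0 0 0 0 0;0 0 0 0 0 0 0;0 0 0 0 0 0 0;0 0 0 0 0 0 0;0 0 0 0 0 0 0;0 0 0 0 0 0 0;0 0 0 0 0 0 0")

```text
clock: 20.7
tcp_pos: [0.5949, -0.0674, 0.0255]
orientation: [1.047, 1.312, -1.049]
contact_force: [-3.8, 7.8, 6.2]
grip_width: -0.0002
```

```bash
python3 m.py 11; python3 - <<'E'
from h import *
im=sum(grab_frame("scene").astype(float) for _ in range(4))/4
im=im[203:235,365:392].clip(0,255).astype(np.uint8)
cv2.imwrite("pics/s11z.png",cv2.resize(cv2.convertScaleAbs(im,alpha=3,beta=-60),None,fx=22,fy=18,interpolation=cv2.INTER_CUBIC))
E
```

```text
t 20.7 tcp [ 0.5949 -0.0674  0.0255] F [-3.8  7.8  6.2] g -0.0
w [ 0.0013 -0.0046  0.0053] shift [ 0.0019  0.0005 -0.0791]
[[-97.1050231    0.3533132   25.49511573]] [[8.42954638 1.99423208 6.17321052]]
```

View pics/s11z.png

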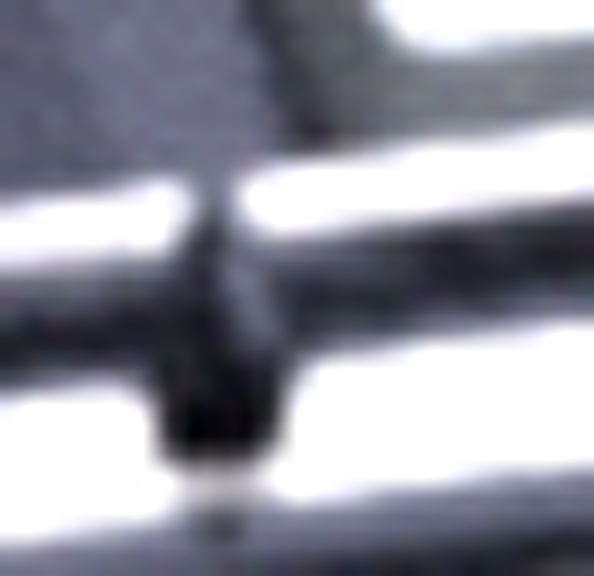

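View pics/s11.png

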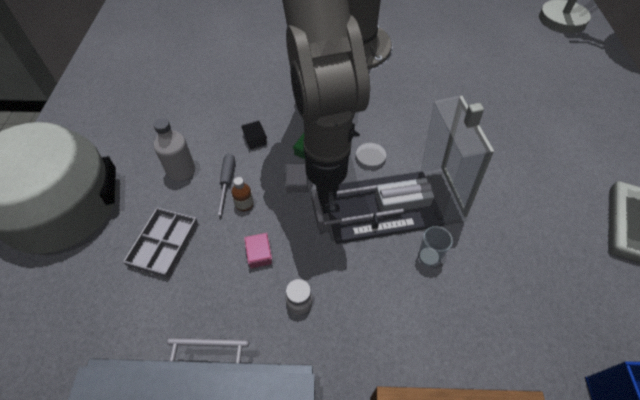

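Request:
apply_moves(series="0 0 0 0 0 -0.003 0;0 0 0 0 0 -0.007 0;0 0 0 0 0 -0.011 0;0 0 0 0 0 -0.015 0;0 0 0 0 0 -0.019 0;0 0 0 0 0 -0.023 0;0 0 0 0 0 -0.027 0;0 0 0 0 0 -0.031 0;0 0 0 0 0 -0.035 0;0 0 0 0 0 -0.039 0;0 0 0 0 0 -0.043 0;0 0 0 0 0 -0.047 0")

```text
clock: 22.5
tcp_pos: [0.5853, -0.0237, 0.0255]
orientation: [1.047, 1.309, -1.051]
contact_force: [-0.6, 3.5, 2.9]
grip_width: -0.0
```

Request:
apply_moves(series="0 0 0 0 0 -0.003 0;0 0 0 0 0 -0.006 0;0 0 0 0 0 -0.009 0;0 0 0 0 0 -0.011 0;0 0 0 0 0 -0.013 0;0 0 0 0 0 -0.015 0;0 0 0 0 0 -0.017 0;0 0 0 0 0 -0.019 0;0 0 0 0 0 -0.021 0;0 0 0 0 0 -0.023 0;0 0 0 0 0 -0.026 0;0 0 0 0 0 -0.028 0")

```text
clock: 24.0
tcp_pos: [0.5791, 0.0037, 0.0254]
orientation: [1.046, 1.309, -1.051]
contact_force: [0.9, -0.5, 0.9]
grip_width: -0.0003
```

```bash
python3 m.py 12
```

```text
t 24.0 tcp [0.5791 0.0037 0.0254] F [ 0.9 -0.5  0.9] g -0.0
w [-0.0003 -0.0021  0.0051] shift [ 0.0014  0.0004 -0.0063]
[[-24.27063041   0.43005922  25.38995182]] [[-0.63771743 -0.76856597  0.87425066]]
```

View pics/s12m.png

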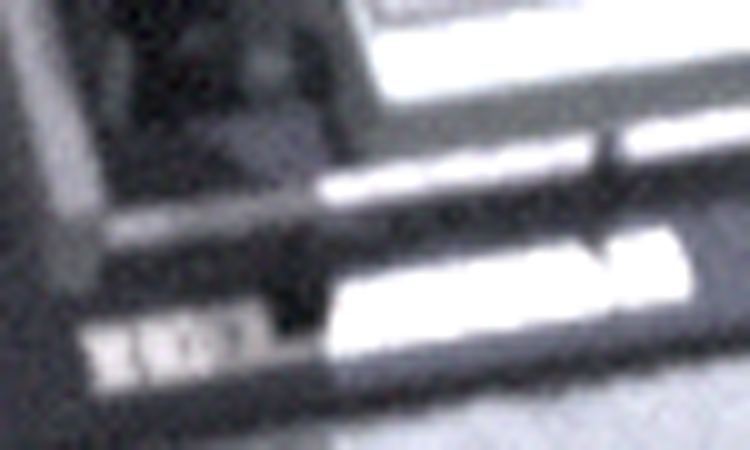

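The slide is home again: the pointer is at (606,135) as at first, and the marker hasn't moved. Next I'll lift straight up and draw back from the cover.

Request:
apply_moves(series="0 0 0 -0.01 0 0 0;0 0 0 -0.03 0 0 0;0 0 0 -0.06 0 0 0;0 0 0 -0.1 0 0 0;0 0 0 -0.15 0 0 0;0 0 0 -0.2 0 0 0;0 0 0 -0.23 0 0.03 0;0 0 0 -0.25 0 0.08 0;0 0 0 -0.25 0 0.13 0;0 0 0 -0.25 0 0.16 0;0 0 0 -0.25 0 0.16 0;0 0 0 -0.25 0 0.16 0")

```text
clock: 25.6
tcp_pos: [0.6149, -0.1515, 0.2761]
orientation: [1.047, 1.309, -1.049]
contact_force: [-0.2, 0.4, 0.1]
grip_width: -0.0001
```

```bash
python3 m.py 13
```

```text
t 25.6 tcp [ 0.6149 -0.1515  0.2761] F [-0.2  0.4  0.1] g -0.0
w [ 0.0009 -0.0028  0.0038] shift [ 0.2526  0.     -0.1649]
[[-183.58346284   -1.09673638  276.13894479]] [[0.40130021 0.08217184 0.09152018]]
```

View pics/s13.png

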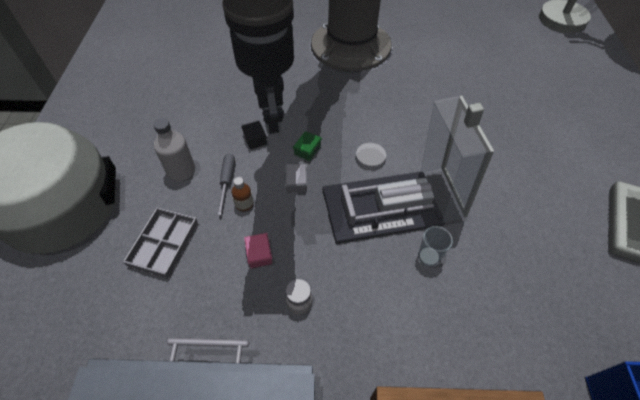

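View pics/t13.png

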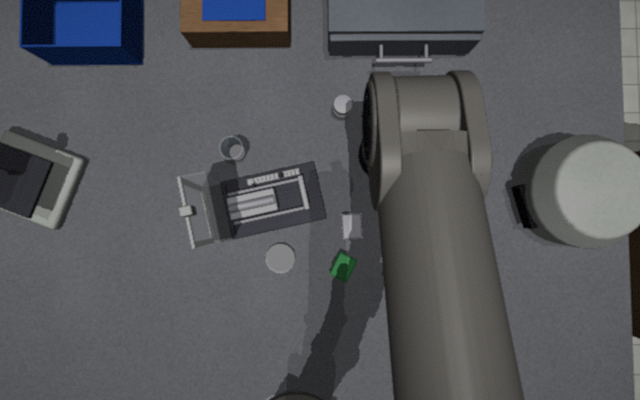

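```bash
python3 - <<'E'
from h import *
print(Ginv(GP,ray("top",(352,225),.032))*1e3,Ginv(GP,ray("scene",(296.5,174),.032))*1e3)
print(hand_in())
E
```

```text
[[-143.89336148   99.23893548   32.        ]] [[-139.35308573   98.39246768   32.        ]]
the job is handed in; nothing more can be done
None
```

The gauge check is done in the order you asked and handed in at about 25.7 s, with no judged verdict reported back.

- **Box:** I pushed the steel sample box aside with shut fingers. It stands flat about 98 mm off the gauge's centre line (70 mm needed).
- **Cover:** I raised it by its tongue and let go at about 1.5 rad. It still stands at about 1.48 rad by its frame corners, and its last position in the pictures looks the same.
- **Slide:** I drew it about 64 mm until pointer and marker lined up, held it there for about 2.9 s, then eased it home at about 30 mm/s. The pointer returned to its starting pixel, and the tool ended clear of everything.

**Disagreements in the checks:**
- **Camera offset:** The two cameras placed the gauge about 5 mm apart along its length. I therefore lined up the pointer by its position relative to the marker.
- **Pointer alignment:** Before the last 0.7 mm of draw, the two views put the pointer 0 to 1.6 mm short of the marker, so the alignment is good to about 1 mm. An early estimate from the scale strip had suggested 65 to 66 mm of draw.

In the last pictures the marker and the bystanders I could see were where they started. In the last top view the arm covered part of the bench, so I checked those items only in the scene view.

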